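# Unload and reload the figure slide and run it to the curing lamp

## Robot

A 6-joint arm with a two-finger parallel gripper is mounted at the origin on the work surface. World frame = base frame: x ahead of the robot, y to its left, z up, the work surface at z = 0. Lengths are in m, angles in rad, forces in N, time in s.
With the tool pointing down it reaches from about 0.275 to 0.875 m from the base axis. Payload 12.5 kg.
Tool frame: the origin (TCP) lies at the very end of the fingers, on their centre line; the grasp point (between the pads) lies 19 mm behind it; z points along the fingers, y is the line along which they close (so a half turn about z gives the same grasp; the last joint's range is limited). The gripper opens to 85 mm and grips with 20 to 120 N. Pads are 22 mm wide; open, the fingers measure 114 mm over their backs; the gripper's body (76 mm by 85 mm) begins 54 mm behind the grasp point. The pads swing forward as they close: fully open they stand 13 mm farther back than shut.
Start: joints at [1.138, 0.351, 1.652, -0, 1.139, -0.085], TCP at [0.187, 0.517, 0.231] pointing down, gripper open.
Joint ranges: [-2.75, 2.75], [-0.79, 2.1], [0.01, 2.65], [-1.57, 4.71], [0.07, 3.14], [-2.87, 2.87]. Speed limits (rad/s): [2.22, 2.22, 2.79, 3.14, 3.14, 3.14].

## Interface

Orientations are given as a 3x3 rotation matrix whose columns are the frame's x, y, z axes.
In Python, from bench import manip gives the robot as it stands. Calls block until the motion is done:
- manip.move_ptp(position, orientation): joint-space move of the TCP to a pose.
- manip.move_l(position, attitude=None, max_speed=0.15): straight line of the TCP; attitude=None keeps the orientation; max_speed is the mean speed in m/s.
- manip.move_j(angles): joint-space move.
- manip.set_gripper(opening, effort=None): opening from 0.0 (shut) to 1.0 (fully open); effort is the grip in N (None keeps the last); returns when the fingers have stopped.
- manip.dwell(seconds).
- manip.inverse_kinematics(position, orientation): joint angles nearest the present ones, or None.
- manip.grab_frame(name): name is "scene" or "side" or "wrist"; returns (picture, depth): 400x640x3 uint8, red, green, blue; 400x640 float32, m along the optical axis (not along the pixel's ray), 0 where there is no reading.
- manip.get_calibration(name): a dict with "camera_matrix" (3x3 intrinsics, pixels), "R" (3x3) and "t" (3): a world point X has camera coordinates R X + t. Camera axes: x right, y down, z forward; pixel columns grow to the right and rows downward; lengths in m; the calibration is good to about 2 mm. The wrist camera is an equidistant fisheye: a pixel r from the principal point sees the ray r / f radians off the axis. A picture is of the moment at which its call begins: read the wrist's pose just before it. get_calibration takes no time and is no camera call; for the wrist camera it gives the pose at the moment of the call.
A pose or a line that the arm cannot do raises manip.Unreachable and nothing moves.
- manip.sign_off(): hands the job in; it is judged then, once.
Trained networks look in the newest picture that a camera, given by its name, has taken for a name from the list of things; names that differ only in an ending like _2 or _b are one class to them, and where a whole thing is asked for, a point or a joint stands for the part that bears it (a point fixed in the world has none). Each returns a list of dicts, best first, with "confidence" (0 to 1); they miss things now and then, are a little off and sometimes report something else, mostly with a low value. They report only what shows in the picture. A call takes as long as a camera call.
- manip.look_for(camera, name): "at" ([x, y, z] in m, in world coordinates, good to about 4 mm: the middle of the surface that is visible of it).
Readings, each from a call of its own:
- manip.current_time(): time.
- manip.current_qpos(): joint angles.
- manip.current_joint_vel(): joint speeds.
- manip.current_joint_torque(): joint torques, N m.
- manip.current_ee_pos(): TCP position.
- manip.current_tcp_rot(): TCP orientation.
- manip.current_force(): force on the tool from outside, world axes, zero at the start.
- manip.current_ft_torque(): the same for the moment, N m.
- manip.current_grip_width(): opening from 0.0 (shut) to 1.0 (fully open).
- manip.current_grip_force(): force on a finger pad.
Only numpy, scipy, OpenCV 4.12 (cv2) and the standard library are available. Lean on these libraries where they do the work, as an engineer would, in place of code of your own. Each camera call takes 0.05 s, during which the arm holds its last target. There are 200 camera calls.

## Task

Lift the release bar of the wooden slide, move the carriage to the notch nearest the loading mark (the pointer post behind the rail) and let the bar drop so that it catches there. With it latched at the mark, take off the cured figures that came on it and stand them upright in the empty wooden tray, then push every other model figure on its hollow holder fully down onto a spigot, one to a spigot, any spigot. When all of these are on, lift the bar again, slide the loaded carriage to the notch nearest the curing lamp and let it catch there, and leave the other things on the desk where they are.

Things in the scene. Friction and masses are not known exactly. Their poses are not given: they have to be found in the camera images.
- fig0_mid (a point): centre of a pale wooden holder carrying a small grey model figure: a plain upright cylinder 46 mm in diameter and 56 mm high, this point on its axis 28 mm above its underside; hollow from below (round bore 28 mm wide, 46 mm deep, open at the bottom). The figure on top makes it 90 mm tall overall and keeps within 13 mm of the axis. z up the axis. About 90 g, stands loose on the table at z = 0; 3 to 5 of the five are present
- fig1_mid (a point): centre of a pale wooden holder carrying a small grey model figure: a plain upright cylinder 46 mm in diameter and 56 mm high, this point on its axis 28 mm above its underside; hollow from below (round bore 28 mm wide, 46 mm deep, open at the bottom). The figure on top makes it 90 mm tall overall and keeps within 13 mm of the axis. z up the axis. About 90 g, stands loose on the table at z = 0; 3 to 5 of the five are present
- fig2_mid (a point): centre of a pale wooden holder carrying a small grey model figure: a plain upright cylinder 46 mm in diameter and 56 mm high, this point on its axis 28 mm above its underside; hollow from below (round bore 28 mm wide, 46 mm deep, open at the bottom). The figure on top makes it 90 mm tall overall and keeps within 13 mm of the axis. z up the axis. About 90 g, stands loose on the table at z = 0; 3 to 5 of the five are present
- fig3_mid (a point): centre of a pale wooden holder carrying a small grey model figure: a plain upright cylinder 46 mm in diameter and 56 mm high, this point on its axis 28 mm above its underside; hollow from below (round bore 28 mm wide, 46 mm deep, open at the bottom). The figure on top makes it 90 mm tall overall and keeps within 13 mm of the axis. z up the axis. About 90 g, stands loose on the table at z = 0; 3 to 5 of the five are present
- fig4_mid (a point): centre of a pale wooden holder carrying a small grey model figure: a plain upright cylinder 46 mm in diameter and 56 mm high, this point on its axis 28 mm above its underside; hollow from below (round bore 28 mm wide, 46 mm deep, open at the bottom). The figure on top makes it 90 mm tall overall and keeps within 13 mm of the axis. z up the axis. About 90 g, stands loose on the table at z = 0; 3 to 5 of the five are present
- spigot0 (a point): foot of spigot 0 on the sliding carriage, at the deck's upper face, 52 mm above the table: a round metal stub 24 mm in diameter, 38 mm high, upper 10 mm tapering to 14 mm. Five in a row, 58 mm apart along the carriage's y. Axes as the rail's (z up)
- spigot1 (a point): foot of spigot 1 on the sliding carriage, at the deck's upper face, 52 mm above the table: a round metal stub 24 mm in diameter, 38 mm high, upper 10 mm tapering to 14 mm. Five in a row, 58 mm apart along the carriage's y. Axes as the rail's (z up)
- spigot2 (a point): foot of spigot 2 on the sliding carriage, at the deck's upper face, 52 mm above the table: a round metal stub 24 mm in diameter, 38 mm high, upper 10 mm tapering to 14 mm. Five in a row, 58 mm apart along the carriage's y. Axes as the rail's (z up)
- spigot3 (a point): foot of spigot 3 on the sliding carriage, at the deck's upper face, 52 mm above the table: a round metal stub 24 mm in diameter, 38 mm high, upper 10 mm tapering to 14 mm. Five in a row, 58 mm apart along the carriage's y. Axes as the rail's (z up)
- spigot4 (a point): foot of spigot 4 on the sliding carriage, at the deck's upper face, 52 mm above the table: a round metal stub 24 mm in diameter, 38 mm high, upper 10 mm tapering to 14 mm. Five in a row, 58 mm apart along the carriage's y. Axes as the rail's (z up)
- carriage_mid (a point): middle of the carriage (centre of the row of spigots, at the deck's upper face). The carriage is a wooden deck 105 x 292 mm; axes as the rail's: y along the slide, x across it, away from the robot
- carriage (a joint): position of the carriage along the rail, m, + towards the rail's y; notches at -0.12, -0.08, -0.04, 0, 0.04, 0.08, 0.12 (40 mm apart, 2 mm play each way), stops at +-0.132; about 0.6 N to slide with the bar raised, locked with the bar down in a notch
- bar (a joint): lift of the release bar, m: 0 down in a notch, 0.032 fully up. A roller under it drops between the dowels; it clears them from 0.022 on. A spring presses it down (3 N down, 5 N up, plus about 1.2 N of weight). Let go within 15 mm of a notch it draws the carriage in and drops; if it stays above 0.005 it is riding on a dowel
- bar_grip (a point): centre of the release bar, in front of (robot side of) the middle of the carriage: a horizontal steel bar 110 mm long along the rail's y, 16 x 16 mm in section, 78 mm above the table when down, on a 12 x 24 mm stem; moves with the carriage, 100 mm before the spigot row; free space of 20 mm under it on both sides (bracket top 50 mm above the table)
- rail: the fixed dark wooden slide rail on the table, 190 x 570 mm, with a ladder of wooden dowels along its robot side, which is 38 mm high; its robot-side edge at x = -0.09 m in its own frame; origin near its underside's middle; x across it, y along it, its yaw varies a little
- lamp: white curing lamp bar with a row of blue lenses facing the rail, fixed behind it, 140 mm long, 105 mm high, 50 mm deep; origin at the middle of its foot, y along the rail; may be at either end
- mark: loading mark, a slim wooden pointer post 108 mm high on a 50 x 40 mm foot, fixed behind the rail; origin at the middle of its foot, y along the rail; may be at either end
- tray: dark open wooden tray fixed on the table, 180 (x) x 130 (y) x 25 mm high, walls and floor about 4 mm thick; origin at the middle of its underside, z up
- cured0_mid (a point): centre of a holder exactly like the others, its figure painted and already cured: it starts on a spigot of the carriage (cured0 on spigot 1, cured1 on spigot 3); one or both are present. Point and axes as for fig0_mid
- cured1_mid (a point): centre of a holder exactly like the others, its figure painted and already cured: it starts on a spigot of the carriage (cured0 on spigot 1, cured1 on spigot 3); one or both are present. Point and axes as for fig0_mid
- pot_a: closed paint bottle, 32 mm diameter, 62 mm high; loose bystander, origin near the middle of its underside
- pot_b: closed paint bottle, 32 mm diameter, 62 mm high; loose bystander, origin near the middle of its underside
- mug: white mug, 84 mm diameter, 85 mm high; loose bystander, origin near the middle of its underside
- brush: lying brush, 170 mm long; loose bystander, origin near the middle of its underside

How it is judged:
By the outcome, as a careful person would: the job done as asked, in the order asked, and still so for the second after the job is handed in, with the robot touching nothing.
Of cured0, cured1 only 1 to 2 are there at a start; the rules pass over those that are not, and their reading is None.
Of fig0, fig1, fig2, fig3, fig4 only 3 to 5 are there at a start; the rules pass over those that are not, and their reading is None.
At some moment in a run one of fig0, fig1, fig2, fig3, fig4 may be knocked a few centimetres aside while the robot is not near it.
It also fails if it takes over 210 s, if anything falls off the work surface, if the arm or the gripper's body presses on something with over 40 N, if the wrist force passes 120 N, or if a joint passes its speed limit or range.

## Working session

There is one attempt and no reset: what is moved stays moved. The work goes in short steps, each a Python script; the robot and the scene stay as the last script left them, time stands still between calls to the robot, and variables do not carry over. Pictures are saved under pics/ and viewed, at most 14 in all, crops included, and the job is handed in when it is done.

```bash
mkdir -p pics; cat > h.py <<'E'
import numpy as np, cv2
from bench import manip as m
def cloud(cam):
    im,d=m.grab_frame(cam); c=m.get_calibration(cam); K=c["camera_matrix"];R=np.array(c["R"]);t=np.array(c["t"])
    v,u=np.mgrid[:400,:640]; K=np.array(K)
    P=np.stack([(u-K[0,2])/K[0,0]*d,(v-K[1,2])/K[1,1]*d,d],-1)
    W=(P-t)@R
    W[d<=0]=np.nan
    return im,W
def save(n,im): cv2.imwrite("pics/"+n,im[...,::-1])
E
python3 - <<'E'
from h import *
for c in ["scene","side"]:
    im,W=cloud(c); save(c+"0.png",im); np.save(c+"0.npy",W)
    print(c,m.get_calibration(c)["t"])
    for n in ["fig0_mid","cured0_mid","spigot0","carriage_mid","bar_grip","rail","lamp","mark","tray","pot_a","mug","brush"]:
        for r in m.look_for(c,n): 
            if r["confidence"]>.25: print(c,n,np.round(r["at"],3),round(r["confidence"],2))
print(m.current_time())
E
```

```text
scene [-0.53671612 -0.04299654  1.54140075]
scene fig0_mid [ 0.531 -0.426  0.002] 0.73
scene fig0_mid [0.412 0.283 0.046] 0.72
scene cured0_mid [ 0.645 -0.069  0.094] 0.86
scene spigot0 [ 0.645 -0.037  0.052] 0.75
scene carriage_mid [ 0.641 -0.038  0.053] 0.76
scene bar_grip [ 0.775 -0.073  0.032] 0.6
scene bar_grip [ 0.54 -0.01  0.08] 0.52
scene rail [ 0.618 -0.121  0.027] 0.55
scene rail [ 0.645 -0.039  0.051] 0.46
scene lamp [ 0.641 -0.036  0.053] 0.7
scene lamp [0.781 0.038 0.07 ] 0.56
scene mark [ 0.774 -0.071  0.034] 0.67
scene mug [0.651 0.405 0.053] 0.95
scene brush [ 0.705 -0.352  0.02 ] 0.87
scene brush [0.655 0.403 0.053] 0.57
side [-0.44028663  0.27331204  1.14830557]
side fig0_mid [0.393 0.278 0.044] 0.81
side fig0_mid [ 0.766 -0.07   0.039] 0.56
side cured0_mid [ 0.631 -0.068  0.097] 0.83
side spigot0 [ 0.605 -0.018  0.054] 0.55
side carriage_mid [ 0.604 -0.02   0.052] 0.92
side carriage_mid [0.418 0.04  0.048] 0.5
side bar_grip [ 0.53  -0.01   0.083] 0.84
side rail [ 0.586 -0.083  0.029] 0.84
side rail [ 0.53  -0.423  0.005] 0.58
side lamp [0.754 0.066 0.07 ] 0.77
side lamp [ 0.587 -0.079  0.028] 0.41
side mark [ 0.764 -0.07   0.036] 0.74
side mark [0.436 0.173 0.048] 0.28
side tray [ 0.532 -0.424  0.007] 0.66
side pot_a [ 0.374 -0.047  0.036] 0.79
side pot_a [ 0.531 -0.009  0.084] 0.36
side mug [0.643 0.411 0.058] 0.98
side mug [ 0.533 -0.428  0.002] 0.64
side mug [ 0.409 -0.124  0.05 ] 0.31
side brush [ 0.687 -0.348  0.017] 0.9
side brush [0.416 0.04  0.046] 0.47
side brush [ 0.375 -0.049  0.035] 0.28
1.3
```

View pics/scene0.png

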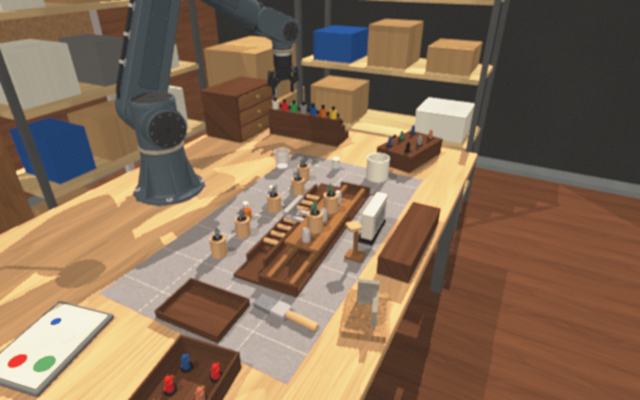

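View pics/side0.png

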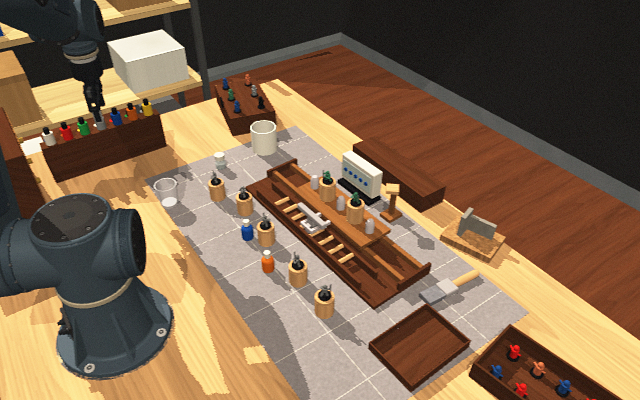

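The scene shows two cured figures on the carriage (side view about (327,186) and (356,207)) and five figures in front of the rail. The lamp sits at (362,175), the mark at (392,200), the tray at (420,345), and the two pots at (247,230) and (267,260). Next I'll build a top-down height map.

```bash
python3 - <<'E'
from h import *
# top-down colour map 2mm/px: x 0.2..0.9 (up), y -0.6..0.5 (left)
def tb(Ws,ims,zlo,zhi):
    out=np.zeros((350,550,3),np.uint8)
    zb=np.full((350,550),-1.)
    for W,im in zip(Ws,ims):
        P=W.reshape(-1,3);C=im.reshape(-1,3)
        k=(P[:,2]>zlo)&(P[:,2]<zhi)&(P[:,0]>.2)&(P[:,0]<.9)&(P[:,1]>-.6)&(P[:,1]<.5)
        for p,c in zip(P[k],C[k]):
            i=int((.9-p[0])/.002);j=int((.5-p[1])/.002)
            if 0<=i<350 and 0<=j<550 and p[2]>zb[i,j]: zb[i,j]=p[2];out[i,j]=c
    return out
Ws=[np.load(c+"0.npy") for c in("scene","side")]
ims=[cv2.imread("pics/%s0.png"%c)[...,::-1] for c in("scene","side")]
save("top.png",tb(Ws,ims,-.02,.2))
# holder candidates: points with z in .012-.054 on the table in front of rail, fit circle r=.023
from scipy.optimize import least_squares
W=np.concatenate([w.reshape(-1,3) for w in Ws])
def fit(P,c0,r=.023):
    f=lambda c:np.hypot(P[:,0]-c[0],P[:,1]-c[1])-r
    return least_squares(f,c0,loss="soft_l1",f_scale=.002).x
S=Ws[1].reshape(-1,3)
k=(S[:,2]>.053)&(S[:,2]<.06)
uv=[(217,187),(244,203),(265,233),(297,271),(324,303),(247,232),(267,262)]
for u,v in uv:
    p=Ws[1][v,u]; c=p[:2]+np.array([.012,0])
    for n,X in zip("sc sd".split(),Ws):
        X=X.reshape(-1,3);kk=(X[:,2]>.012)&(X[:,2]<.052)&(np.hypot(X[:,0]-c[0],X[:,1]-c[1])<.04)
        print((u,v),n,kk.sum(),np.round(fit(X[kk],c,.016 if u in(247,) or (u,v)==(267,262) else .023),4),end=" ")
        kk=(X[:,2]>.053)&(X[:,2]<.059)&(np.hypot(X[:,0]-c[0],X[:,1]-c[1])<.04)
        print("top",kk.sum(),np.round(X[kk][:,:2].mean(0) if kk.sum() else 0,4))
E
```

```text
(217, 187) sc 85 [0.4308 0.2646] top 34 [0.4053 0.2847]
(217, 187) sd 172 [0.3883 0.255 ] top 74 [0.4022 0.2829]
(244, 203) sc 124 [0.4372 0.1907] top 43 [0.443  0.1825]
(244, 203) sd 176 [0.4397 0.1882] top 87 [0.4363 0.1819]
(265, 233) sc 145 [0.4249 0.0521] top 51 [0.4297 0.0438]
(265, 233) sd 186 [0.4275 0.0487] top 102 [0.4244 0.0415]
(297, 271) sc 167 [ 0.4181 -0.1131] top 62 [ 0.4256 -0.1213]
(297, 271) sd 209 [ 0.4209 -0.1166] top 135 [ 0.4178 -0.1229]
(324, 303) sc 193 [ 0.4167 -0.2255] top 75 [ 0.4227 -0.2324]
(324, 303) sd 220 [ 0.4193 -0.2291] top 142 [ 0.4149 -0.2347]
(247, 232) sc 14 [0.3887 0.07  ] top 16 [0.4082 0.0601]
(247, 232) sd 187 [0.394 0.063] top 52 [0.4088 0.0602]
(267, 262) sc 69 [ 0.3764 -0.0354] top 10 [ 0.3807 -0.0436]
(267, 262) sd 162 [ 0.3804 -0.0397] top 12 [ 0.3753 -0.0463]
```

View pics/top.png

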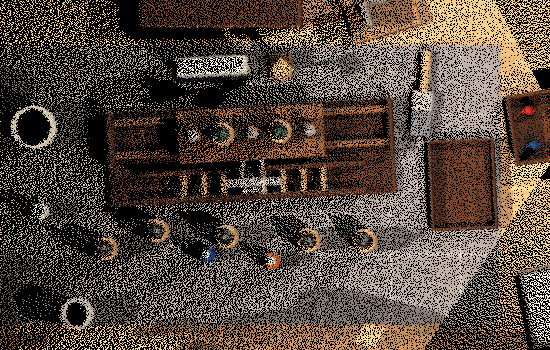

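The top map shows the rail at yaw of about +3.6°, with its rings, lamp and mark clear. Next I'll refine from above with the wrist camera.

```bash
cat >> h.py <<'E'
def wcloud():
    c=m.get_calibration("wrist"); im,d=m.grab_frame("wrist"); K=np.array(c["camera_matrix"])
    v,u=np.mgrid[:400,:640]; a=(u-K[0,2])/K[0,0]; b=(v-K[1,2])/K[1,1]; r=np.hypot(a,b)+1e-9
    s=np.tan(np.minimum(r,1.5))/r
    W=(np.stack([a*s*d,b*s*d,d],-1)-np.array(c["t"]))@np.array(c["R"]); W[(d<=0)|(r>1.3)]=np.nan
    return im,W
def tool(yaw):  # tool y axis (closing line) at angle yaw from world y; z down
    c,s=np.cos(yaw),np.sin(yaw)
    y=np.array([-s,c,0]); z=np.array([0,0,-1.]); return np.stack([np.cross(y,z),y,z],1)
def rings(W,zlo=.053,zhi=.0585):
    """top faces of holders -> centres"""
    P=W.reshape(-1,3); k=(P[:,2]>zlo)&(P[:,2]<zhi); return P[k]
E
python3 - <<'E'
from h import *
print(np.round(m.current_tcp_rot(),3)); print(m.get_calibration("wrist")["camera_matrix"])
for name,p in (("w1",[.47,.1,.42]),("w2",[.5,-.1,.42])):
    m.move_ptp(p,m.current_tcp_rot() if 0 else tool(0))
    print(np.round(m.current_qpos(),2),m.current_time())
    im,W=wcloud(); save(name+".png",im); np.save(name+".npy",W)
    cc=m.get_calibration("wrist"); print("cam at",-np.array(cc["R"]).T@cc["t"])
    for n in ["fig0_mid","cured0_mid","mark","lamp"]:
        print(n,[(np.round(r["at"],3),round(r["confidence"],2)) for r in m.look_for("wrist",n) if r["confidence"]>.3])
E
```

```text
[[-0.94   0.341 -0.   ]
 [ 0.341  0.94  -0.   ]
 [ 0.    -0.    -1.   ]]
[[309.70691629   0.         320.41897539]
 [  0.         309.70691629 195.6686713 ]
 [  0.           0.           1.        ]]
[ 0.11  0.09  1.53  0.    1.53 -1.46] 3.2417
cam at [0.40519567 0.10049811 0.56225254]
fig0_mid [(array([0.401, 0.284, 0.059]), 0.95), (array([0.61 , 0.013, 0.049]), 0.73)]
cured0_mid [(array([ 0.625, -0.043,  0.09 ]), 0.87)]
mark [(array([ 0.759, -0.054,  0.027]), 0.79)]
lamp [(array([0.749, 0.082, 0.07 ]), 0.78), (array([0.606, 0.009, 0.05 ]), 0.39)]
[-0.29  0.15  1.46  0.    1.54 -1.86] 4.3167
cam at [ 0.43525636 -0.09889119  0.56263688]
fig0_mid [(array([0.403, 0.282, 0.057]), 0.69), (array([ 0.658, -0.336,  0.014]), 0.42)]
cured0_mid [(array([ 0.612, -0.008,  0.054]), 0.67), (array([ 0.626, -0.055,  0.108]), 0.63), (array([0.403, 0.28 , 0.055]), 0.61)]
mark []
lamp [(array([0.753, 0.042, 0.078]), 0.77)]
```

View pics/w2.png

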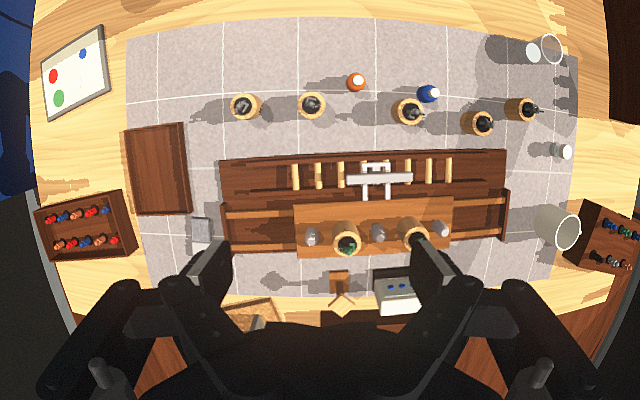

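```bash
cat >> h.py <<'E'
from scipy.optimize import minimize
def disc(P,c0,r=.023):
    """centre of a disc of top points, full coverage assumed"""
    c=np.array(c0[:2],float)
    for _ in range(3):
        Q=P[np.hypot(*(P[:,:2]-c).T)<r+.012][:,:2]
        if len(Q)<15: return c,len(Q)
        f=lambda c:-np.sum(1/(1+np.exp((np.hypot(*(Q-c).T)-r)/.0015)))+0*len(Q)
        # symmetric-rim: all Q inside disc, plus centred coverage by soft penalty
        g=lambda c:np.sum(np.maximum(np.hypot(*(Q-c).T)-(r-.002),0)**1.0)
        c=minimize(g,c,method="Nelder-Mead",options=dict(xatol=1e-5,fatol=1e-7)).x
    return c,len(Q)
E
python3 - <<'E'
from h import *
N={n:np.load(n+".npy").reshape(-1,3) for n in("w1","w2","scene0","side0")}
g=[(.404,.285),(.438,.184),(.428,.044),(.42,-.122),(.421,-.234)]
for n,P in N.items():
    # table height bias
    k=(np.abs(P[:,2])<.02)&(P[:,0]>.3)&(P[:,0]<.4)&(P[:,1]>-.3)&(P[:,1]<.0); print(n,"table z",np.round(np.nanmedian(P[k,2]),4))
    T=P[(P[:,2]>.05)&(P[:,2]<.061)]
    for c in g: a,b=disc(T,c); print("  ",np.round(a,4),b)
    T=P[(P[:,2]>.10)&(P[:,2]<.115)]
    for c in [(.64,.056),(.64,-.063)]: a,b=disc(T,c); print("  cured",np.round(a,4),b)
    # rail outline
    k=(P[:,2]>.015)&(P[:,2]<.045)&(P[:,0]>.46)&(P[:,0]<.74)&(P[:,1]>-.33)&(P[:,1]<.33)
    Q=P[k][:,:2]; 
    B=np.zeros((400,800),np.uint8); B[((Q[:,0]-.4)*1000).astype(int).clip(0,399),((Q[:,1]+.4)*1000).astype(int)]=255
    B=cv2.morphologyEx(B,cv2.MORPH_CLOSE,np.ones((25,25)));B=cv2.morphologyEx(B,cv2.MORPH_OPEN,np.ones((15,15)))
    cs,_=cv2.findContours(B,0,1); r=cv2.minAreaRect(max(cs,key=cv2.contourArea)); print("  rail",[r[0][1]/1000+.4,r[0][0]/1000-.4],np.round(r[1],0),r[2])
    for nm,lo,hi,x0,x1,y0,y1 in (("bar",.078,.092,.5,.56,-.1,.1),("lamp",.09,.115,.72,.83,-.03,.17),("mark",.085,.115,.72,.82,-.13,-.02),("markfoot",.004,.03,.73,.82,-.12,-.02),("tray",.015,.03,.43,.66,-.53,-.33)):
        k=(P[:,2]>lo)&(P[:,2]<hi)&(P[:,0]>x0)&(P[:,0]<x1)&(P[:,1]>y0)&(P[:,1]<y1)
        if k.sum()>10: r=cv2.minAreaRect(P[k][:,:2].astype(np.float32)); print("  ",nm,k.sum(),np.round(r[0],4),np.round(r[1],3),round(r[2],1),"z",np.round(np.median(P[k,2]),4))
E
```

```text
w1 table z 0.001
   [0.4017 0.2916] 388
   [0.4377 0.1896] 434
   [0.4256 0.0509] 478
   [ 0.4185 -0.1129] 388
   [ 0.4172 -0.225 ] 311
  cured [0.6297 0.0594] 427
  cured [ 0.6373 -0.047 ] 180
  rail [0.5413472747802734, -0.012716430664062528] [ 78. 276.] 87.33700561523438
   bar 664 [ 0.5344 -0.0037] [0.017 0.111] 3.0 z 0.0854
   lamp 1090 [0.7634 0.0795] [0.033 0.141] 3.4 z 0.1035
   mark 241 [ 0.7563 -0.0604] [0.034 0.031] 46.8 z 0.1074
   markfoot 346 [ 0.7667 -0.0614] [0.051 0.042] 4.6 z 0.0117
   tray 996 [ 0.5522 -0.4328] [0.225 0.198] 2.7 z 0.0215
w2 table z 0.001
   [0.4023 0.2905] 275
   [0.4378 0.1881] 345
   [0.426  0.0498] 423
   [ 0.4191 -0.1145] 493
   [ 0.4176 -0.2263] 429
  cured [0.6295 0.0576] 365
  cured [ 0.6361 -0.057 ] 467
  rail [0.5654118041992188, 0.0369699096679687] [ 26. 185.] 87.0643310546875
   bar 711 [ 0.5345 -0.0052] [0.017 0.11 ] 2.9 z 0.0854
   lamp 751 [0.7676 0.0466] [0.038 0.078] 3.4 z 0.1037
   mark 373 [ 0.7591 -0.0618] [0.036 0.035] 48.6 z 0.1075
   markfoot 393 [ 0.7672 -0.0742] [0.053 0.063] 3.3 z 0.0118
   tray 1259 [ 0.5509 -0.4323] [0.22
[... 447 characters left out ...]
] 48.5 z 0.107
   markfoot 211 [ 0.7665 -0.0683] [0.062 0.055] 84.8 z 0.0114
   tray 1055 [ 0.5494 -0.4311] [0.222 0.199] 0.7 z 0.0214
side0 table z 0.001
   [0.4026 0.2871] 118
   [0.4377 0.184 ] 123
   [0.4261 0.045 ] 144
   [ 0.4186 -0.1194] 183
   [ 0.4172 -0.231 ] 204
  cured [0.6309 0.0541] 147
  cured [ 0.6364 -0.0619] 163
  rail [0.5961361389160156, -0.13546780395507813] [179. 311.] 87.49958801269531
   bar 223 [ 0.535  -0.0081] [0.018 0.111] 1.8 z 0.0848
   lamp 503 [0.7667 0.0747] [0.041 0.143] 2.5 z 0.1029
   mark 143 [ 0.7609 -0.0648] [0.043 0.035] 45.2 z 0.1068
   markfoot 227 [ 0.7701 -0.071 ] [0.079 0.098] 0.1 z 0.0111
   tray 1071 [ 0.5478 -0.4289] [0.2   0.222] 89.4 z 0.0223
```

The carriage is at about notch 0, bar down. The mark is about -0.07 and the lamp about +0.07 along the rail, so the targets are -0.08 and +0.08. I'll grip the bar across and slide first.

```bash
cat >> h.py <<'E'
TH=.053; UX=np.array([np.cos(TH),np.sin(TH),0]); UY=np.array([-np.sin(TH),np.cos(TH),0])
def best(p,yaws):
    o=[]
    for a in yaws:
        q=m.inverse_kinematics(p,tool(a))
        if q is not None: o.append((abs(q[5]),a))
    return min(o)[1]
RY=best([.5,0,.2],[TH-np.pi/2,TH+np.pi/2])
def slide(bar,dist):
    """bar: xyz of bar centre (down); grip, lift, slide along rail, drop"""
    bar=np.array(bar,float); T=tool(RY); tz=bar[2]-.019-.001
    m.set_gripper(.55,30); m.move_ptp([bar[0],bar[1],.17],T); m.move_l([bar[0],bar[1],tz],T,.1)
    m.set_gripper(0,30); print("grip",m.current_grip_width(),m.current_grip_force(),m.current_force())
    p=np.array(m.current_ee_pos()); m.move_l(p+[0,0,.029],T,.06); print("lift F",np.round(m.current_force(),1))
    p=np.array(m.current_ee_pos()); m.move_l(p+UY*dist,T,.08); print("slid F",np.round(m.current_force(),1))
    p=np.array(m.current_ee_pos()); m.move_l(p-[0,0,.027],T,.06); print("down F",np.round(m.current_force(),1))
    m.set_gripper(.55); m.dwell(.3)
    p=np.array(m.current_ee_pos()); m.move_l(p+[0,0,.12],T,.2)
E
python3 - <<'E'
from h import *
print("RY",RY)
slide([.535,-.006,.078],-.08)
print(m.current_ee_pos(),m.current_time())
for c in("side","scene"):
    im,W=cloud(c); save(c+"1.png",im); P=W.reshape(-1,3)
    k=(P[:,2]>.075)&(P[:,2]<.12)&(P[:,0]>.5)&(P[:,0]<.57)&(P[:,1]>-.2)&(P[:,1]<.03)
    r=cv2.minAreaRect(P[k][:,:2].astype(np.float32)); print(c,k.sum(),r,np.round(np.median(P[k,2]),4))
    T=P[(P[:,2]>.10)&(P[:,2]<.115)]
    for q in [(.634,-.024),(.640,-.14)]: print(disc(T,q))
E
```

```text
RY -1.5177963267948966
grip 0.18197208645746968 32.248560190200806 [-4.70760467 -1.41001129  6.27383581]
lift F [ 0.2 -0.2 -5.2]
slid F [-0.2 -0.9 -6.3]
down F [-0.3  0.4 -4.8]
[ 0.53808906 -0.08547618  0.17932085] 12.0333
side 260 ((0.5392751693725586, -0.08739136159420013), (0.019286606460809708, 0.10905025154352188), 2.850822687149048) 0.0847
(array([ 0.63508772, -0.02602501]), 127)
(array([ 0.64090172, -0.14044704]), 180)
scene 170 ((0.5406153202056885, -0.08224290609359741), (0.01679414138197899, 0.11323365569114685), 1.8937984704971313) 0.0846
(array([ 0.63733868, -0.02266241]), 124)
(array([ 0.64354333, -0.13817705]), 143)
```

```bash
python3 -c "
import cv2;a=cv2.imread('pics/side1.png');cv2.imwrite('pics/side1c.png',cv2.resize(a[130:380,180:500],None,fx=2.3,fy=2.3))"
```

```text
(no output)
```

View pics/side1c.png

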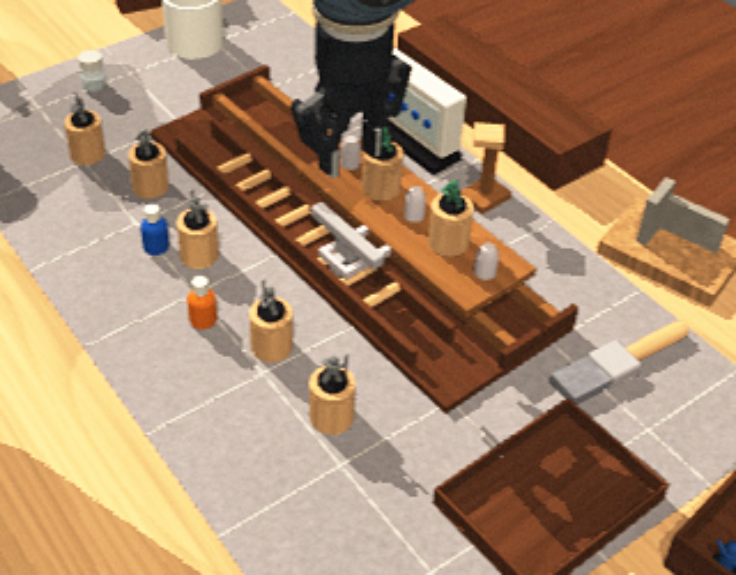

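The bar caught at -0.08: the carriage is beside the mark post (crop 490,140), with the bar at (350,235). Next I'll hover over the carriage and measure spigot tips and cured figures.

```bash
cat >> h.py <<'E'
def tips(P,g):
    T=P[(P[:,2]>.084)&(P[:,2]<.094)]
    out=[]
    for c in g:
        Q=T[np.hypot(*(T[:,:2]-c).T)<.016][:,:2]; out.append(np.round(np.r_[Q.mean(0) if len(Q) else [0,0],len(Q)],4))
    return out
E
python3 - <<'E'
from h import *
c0=np.array([.6355,-.023,0]);c1=np.array([.642,-.1385,0]); mid=(c0+c1)/2
g=[(mid+UY*.058*(2-i))[:2] for i in range(5)]; print(np.round(g,4))
for off in (UX*-.03, UX*-.09+UY*.03):
  for yaw in (RY,0):
    m.move_ptp(np.r_[(mid+off)[:2],.33],tool(yaw)); im,W=wcloud(); P=W.reshape(-1,3)
    print(round(yaw,2),"tips",[tips(P,[g[i]])[0] for i in(0,2,4)],m.current_time())
    T=P[(P[:,2]>.10)&(P[:,2]<.115)]
    for q in (c0,c1): a,b=disc(T,q); print("  cured",np.round(a,4),b)
save("w3.png",im)
for c in("side","scene"):
    P=cloud(c)[1].reshape(-1,3); print(c,[tips(P,[g[i]])[0] for i in(0,2,4)])
E
```

```text
[[ 0.6326  0.0351]
 [ 0.6357 -0.0228]
 [ 0.6387 -0.0808]
 [ 0.6418 -0.1387]
 [ 0.6449 -0.1966]]
-1.52 tips [array([6.323e-01, 3.680e-02, 1.800e+02]), array([ 6.384e-01, -7.780e-02,  1.800e+02]), array([  0.6448,  -0.192 , 137.    ])] 12.8833
  cured [ 0.6357 -0.0202] 953
  cured [ 0.6413 -0.1346] 859
0 tips [array([6.317e-01, 3.580e-02, 1.620e+02]), array([ 6.379e-01, -7.850e-02,  1.710e+02]), array([  0.6437,  -0.1931, 150.    ])] 14.2917
  cured [ 0.6347 -0.021 ] 823
  cured [ 0.6409 -0.1355] 841
-1.52 tips [array([6.317e-01, 3.710e-02, 1.760e+02]), array([ 6.374e-01, -7.780e-02,  1.670e+02]), array([0, 0, 0])] 15.7167
  cured [ 0.6349 -0.0202] 866
  cured [ 0.6417 -0.1333] 503
0 tips [array([6.312e-01, 3.620e-02, 1.460e+02]), array([ 6.373e-01, -7.820e-02,  1.480e+02]), array([  0.6433,  -0.1929, 131.    ])] 17.125
  cured [ 0.6344 -0.0208] 731
  cured [ 0.6388 -0.1352] 343
side [array([ 0.6323,  0.0324, 27.    ]), array([ 0.6387, -0.0835, 36.    ]), array([ 0.6435, -0.2002, 42.    ])]
scene [array([ 0.6346,  0.0357, 18.    ]), array([ 0.6398, -0.0809, 24.    ]), array([ 0.646 , -0.1967, 32.    ])]
```

```bash
cat >> h.py <<'E'
S2=np.array([.638,-.0782,0])
def spig(i): return S2+UY*.058*(2-i)
def look(c,zt,yaw=None,h=.25):
    """hover and find holder top disc near c; zt= top height"""
    m.move_ptp([c[0],c[1],h],tool(RY if yaw is None else yaw)); P=wcloud()[1].reshape(-1,3)
    return disc(P[(P[:,2]>zt-.006)&(P[:,2]<zt+.006)],c)
def grasp(c,z0,yaw,op=.7):
    m.set_gripper(op,35); T=tool(yaw); m.move_ptp([c[0],c[1],.22],T); m.move_l([c[0],c[1],z0+.023],T,.15)
    m.set_gripper(0,35); w=m.current_grip_width(); print("w",round(w*85,1),"F",np.round(m.current_force(),1)); 
    return w
E
python3 - <<'E'
from h import *
tr=np.array([.532,-.426])
# look at tray accurately later; go
for i,dx in ((3,-.035),(1,.035)):
    c=spig(i); grasp(c,.052,RY); T=tool(RY)
    m.move_l([c[0],c[1],.15],T,.1); m.move_l([c[0],c[1],.25],T,.3)
    p=[tr[0]+dx,tr[1]]; m.move_ptp([p[0],p[1],.2],tool(0)); print("held",m.current_grip_width()*85)
    if i==3:
        for cam in("side",):
            P=cloud(cam)[1].reshape(-1,3); k=(P[:,2]>.018)&(P[:,2]<.03)&(P[:,0]>.42)&(P[:,0]<.645)&(P[:,1]>-.52)&(P[:,1]<-.345)
            print("tray ext",np.percentile(P[k],[1,99],axis=0))
    m.move_l([p[0],p[1],.06],tool(0),.15); m.move_l([p[0],p[1],.029],tool(0),.05); print("Fz",np.round(m.current_force(),1))
    m.set_gripper(.65); m.move_l([p[0],p[1],.2],tool(0),.25)
print(m.current_time())
m.move_ptp([.45,-.2,.3],tool(0))
for cam in("side",):
    im,W=cloud(cam); save("side2.png",cv2.resize(im[130:400,180:520],None,fx=2.2,fy=2.2))
E
```

```text
w 44.5 F [-1.8  0.7  6.1]
held 44.46655726240831
tray ext [[ 0.43911261 -0.49495007  0.0180675 ]
 [ 0.62214288 -0.36146863  0.02839928]]
Fz [ 0.4 -0.7 -0.7]
w 44.9 F [-0.9  0.4  5.9]
held 44.825337504316934
Fz [-0.5  0.3 -0. ]
36.0083
```

View pics/side2.png

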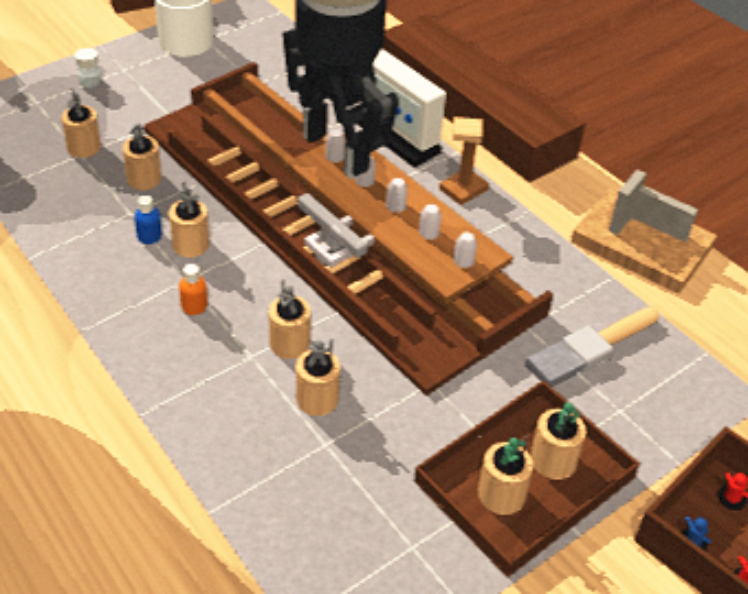

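Both cured figures stand in the tray (crop 505,480 and 557,440). One figure was knocked towards its neighbour and is now at (290,325), so I'll re-locate the holders.

```bash
cat >> h.py <<'E'
def find():
    """holder centres on the table, from the side camera (shifted by its known y bias)"""
    P=cloud("side")[1].reshape(-1,3); k=(P[:,2]>.05)&(P[:,2]<.061)&(P[:,0]>.3)&(P[:,0]<.49)&(P[:,1]>-.34)&(P[:,1]<.4); P=P[k]
    B=np.zeros((200,800),np.uint8); B[((P[:,0]-.3)*1000).astype(int).clip(0,199),((P[:,1]+.4)*1000).astype(int)]=255
    B=cv2.morphologyEx(B,cv2.MORPH_CLOSE,np.ones((11,11)))
    n,_,st,ce=cv2.connectedComponentsWithStats(B); out=[]
    for s,c in zip(st[1:],ce[1:]):
        if s[2]>32 and s[3]>25: a,b=disc(P,[c[1]/1000+.3,c[0]/1000-.4]); out.append(a+[0,.004])
    return out
def place(i):
    T=tool(RY); s=spig(i); m.move_ptp([s[0],s[1],.24],T); m.move_l([s[0],s[1],.123],T,.2)
    for z in np.r_[np.arange(.115,.078,-.008),.0755]:
        m.move_l([s[0],s[1],z],T,.06); f=np.array(m.current_force())
        if f[2]>12 or np.hypot(f[0],f[1])>12: print("  contact",round(z,4),np.round(f,1))
        if f[2]>30: break
    print("placed",i,"z",np.round(z,4),"F",np.round(f,1)); m.set_gripper(.65); m.move_l([s[0],s[1],.2],T,.25)
E
python3 - <<'E'
from h import *
L=find(); print(np.round(L,4))
c=L[int(np.argmin([q[1] for q in L]))]
a=look(c,.057)[0]; b=look(a,.057,0)[0]; print(a,b)
E
```

```text
[[ 0.4025  0.2922]
 [ 0.4174 -0.228 ]
 [ 0.4253  0.0496]
 [ 0.4368 -0.1487]
 [ 0.4376  0.1878]]
[ 0.41762494 -0.22675947] [ 0.41727716 -0.22738803]
```

```bash
python3 - <<'E'
from h import *
c=[.4175,-.227]
grasp(c,0,RY); p=m.current_ee_pos(); m.move_l([p[0],p[1],.2],tool(RY),.25); place(4)
s=spig(4); m.move_ptp([.56,-.17,.33],tool(RY)); im,W=wcloud(); P=W.reshape(-1,3)
k=(np.hypot(P[:,0]-s[0],P[:,1]-s[1])<.021)&(P[:,2]>.08); print("top z",np.percentile(P[k,2],[10,30,50,70,95])); print(disc(P[(P[:,2]>.1)&(P[:,2]<.125)],s)[0],s,m.current_time()); save("w4.png",im)
E
```

```text
w 44.6 F [-1.6  0.3  6.5]
placed 4 z 0.0755 F [ 1.7 -1.3  3.3]
top z [0.10724368 0.10824333 0.11130569 0.11271316 0.14097025]
[ 0.64391225 -0.19347419] [ 0.64414512 -0.19403712  0.        ] 49.0833
```

The first one is seated: its rim is at 0.108. Now the rest, each re-located first.

```bash
python3 - <<'E'
from h import *
for i in (3,2,1,0):
    L=find(); c=min(L,key=lambda q:q[1]); a,n=look(c,.057); print(i,len(L),np.round(c,4),np.round(a,4),n)
    if n<200 or np.hypot(*(a-c))>.012: print("doubt");break
    w=grasp(a,0,RY)
    if not .45<w<.62: print("bad grip");break
    p=m.current_ee_pos(); m.move_l([p[0],p[1],.2],tool(RY),.25)
    if not .45<m.current_grip_width()<.62: print("lost");break
    place(i)
    print(m.current_time())
m.move_ptp([.52,-.05,.36],tool(RY)); im,W=wcloud(); save("w5.png",im); P=W.reshape(-1,3)
for i in range(5):
    s=spig(i); k=(np.hypot(P[:,0]-s[0],P[:,1]-s[1])<.021)&(P[:,2]>.08); print(i,np.round(np.percentile(P[k,2],[10,30,50]),4))
E
```

```text
3 4 [ 0.4372 -0.1481] [ 0.4367 -0.1472] 1059
w 45.3 F [-1.9  0.2  6.2]
placed 3 z 0.0755 F [2.4 0.1 2.1]
57.075
2 3 [0.4258 0.0485] [0.4256 0.0511] 1070
w 44.3 F [-2.5 -0.1  6.3]
placed 2 z 0.0755 F [-0.2 -0.1 -0.5]
65.6917
1 2 [0.4376 0.1882] [0.4378 0.1908] 1046
w 44.7 F [-1.9 -0.8  6.7]
placed 1 z 0.0755 F [ 0.3 -0.2  0. ]
74.6083
0 1 [0.4023 0.2914] [0.4017 0.2936] 1061
w 44.9 F [-0.6 -0.6  6.2]
placed 0 z 0.0755 F [ 1.3 -0.3  3.9]
83.8917
0 [0.1071 0.1082 0.1109]
1 [0.1071 0.1081 0.1108]
2 [0.1072 0.1083 0.1112]
3 [0.1072 0.1087 0.1117]Traceback (most recent call last):
  File "<stdin>", line 13, in <module>
    return _quantile_unchecked(
        a, q, axis, out, overwrite_input, method, keepdims, weights)
    return _ureduce(a,
                    func=_quantile_ureduce_func,
    ...<5 lines>...
                    overwrite_input=overwrite_input,
                    method=method)
    r = func(a, **kwargs)
    result = _quantile(arr,
                       quantiles=q,
    ...<2 lines>...
                       out=out,
                       weights=wgt)
    slices_having_nans = np.isnan(arr[-1, ...])
                                  ~~~^^^^^^^^^
IndexError: index -1 is out of bounds for axis 0 with size 0
```

View pics/w5.png

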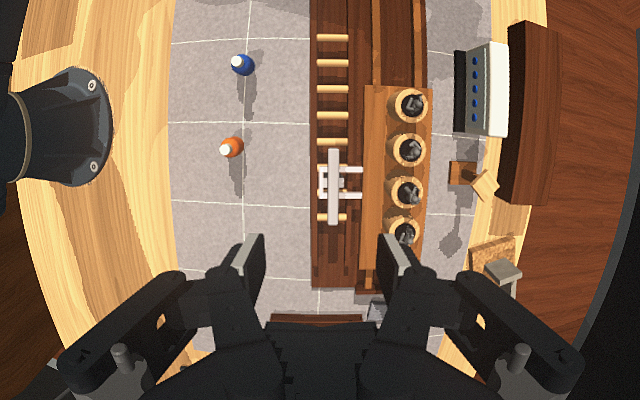

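Four holders show in a row at (410,105) to (403,232), all seated at 0.108. The fifth, checked earlier, is hidden by a finger. Next I'll slide +0.16 to the lamp.

```bash
python3 - <<'E'
from h import *
slide([.5383,-.0845,.078],.16)
m.move_ptp([.4,-.1,.36],tool(0)); print(m.current_time())
im,W=wcloud(); P=W.reshape(-1,3)
k=(P[:,2]>.075)&(P[:,2]<.12)&(P[:,0]>.49)&(P[:,0]<.56)&(P[:,1]>0)&(P[:,1]<.15)
print(k.sum(),cv2.minAreaRect(P[k][:,:2].astype(np.float32)),np.median(P[k,2]))
im,W=cloud("side"); save("side5.png",cv2.resize(im[110:400,180:500],None,fx=2,fy=2)); P=W.reshape(-1,3)
k=(P[:,2]>.075)&(P[:,2]<.12)&(P[:,0]>.49)&(P[:,0]<.56)&(P[:,1]>0)&(P[:,1]<.15)
print(k.sum(),cv2.minAreaRect(P[k][:,:2].astype(np.float32)),np.median(P[k,2]))
for i in range(5):
    s=spig(i)+UY*.16; k=(np.hypot(P[:,0]-s[0],P[:,1]-s[1])<.021)&(P[:,2]>.1); print(i,np.round(np.percentile(P[k,2],[10,30,50]),4) if k.any() else None)
E
```

```text
grip 0.1842343350403847 33.33438456058502 [0.06449452 1.2707492  4.3583928 ]
lift F [ 2.6 -0.5 -7.1]
slid F [ 4.6  0.9 -5.5]
down F [ 3.8  0.3 -5.3]
94.0333
711 ((0.5298105478286743, 0.07518228888511658), (0.016688508912920952, 0.10826465487480164), 2.8538825511932373) 0.08522101135896436
212 ((0.5314235091209412, 0.07154888659715652), (0.018463168293237686, 0.1112264022231102), 3.310469150543213) 0.08445742483794488
0 [0.1074 0.1103 0.1118]
1 [0.1066 0.1092 0.1123]
2 [0.107  0.1097 0.1123]
3 [0.1063 0.1088 0.1115]
4 [0.1066 0.1101 0.1125]
```

View pics/side5.png

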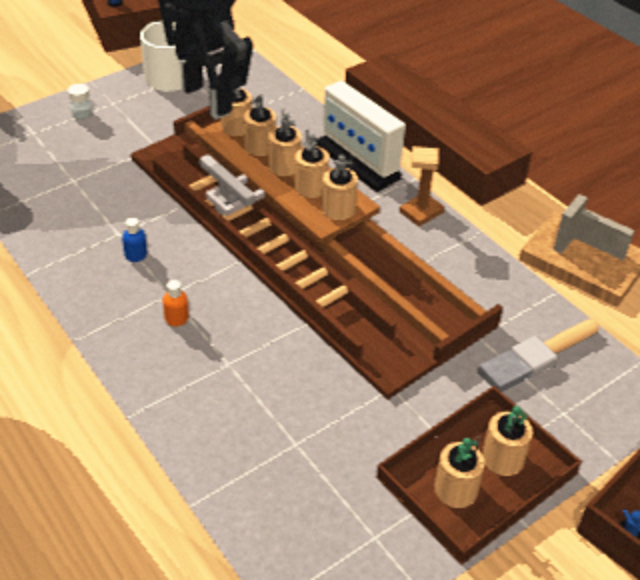

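The bar is down at +0.08 (crop 230,185). All five figures are seated on the carriage, with the lamp behind them, and the two cured figures stand in the tray. The robot is clear, so I'm handing in.

```bash
python3 -c "
from h import *
print(m.current_ee_pos(),m.sign_off())"
```

```text
the job is handed in; nothing more can be done
[ 0.40010369 -0.09982339  0.35955332] None
```

The job is done and handed in at about 94 s: both cured figures stand upright in the tray, all five other figures are fully down on spigots, and the carriage is latched at the +0.08 notch, the one nearest the lamp; the sign-off returned no verdict.

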